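# Line up three bottles and a flask by height on the pads

## Task

Line up the three small bottles and the glass flask by height on the white strip, one standing in the middle of each round pad: the shortest on the pad next to the upright steel post, then ever taller, with the tallest on the pad farthest from the post. Keep them upright throughout, let go of them all, and leave the wash bottle where it is.

Things in the scene. Friction and masses are not known exactly. Their poses are not given: they have to be found in the camera images.
- dropper_mid (a point): Small round brown dropper bottle with a black rubber bulb on top: the shortest of the four, 88 mm tall. Point on its axis, 44 mm above its underside; z is up along its axis. Body 33 mm in diameter and straight up to 60 mm above the underside (grasp it 40 to 50 mm up), narrower above. About 60 g.
- white_bottle_mid (a point): Round white bottle with a blue cap, 95 mm tall (second shortest). Point on its axis, 47.5 mm above its underside; z is up along its axis. Body 43 mm in diameter, straight up to about 75 mm; grasp it 50 to 62 mm up, so that the gripper clears the cap. About 110 g.
- brown_bottle_mid (a point): Round brown bottle with a white cap, 106 mm tall (second tallest). Point on its axis, 53 mm above its underside; z is up along its axis. Body 48 mm in diameter, straight up to about 84 mm; grasp it 60 to 72 mm up, so that the gripper clears the cap. About 170 g.
- flask_mid (a point): Clear glass flask with a round bulb and a long slim neck: the tallest, 217 mm. Point on its axis, 108.5 mm above its underside; z is up along its axis. The bulb is 67 mm in diameter and reaches up to 94 mm above the underside; from there the neck, about 18 mm in diameter to grasp, runs to the top; grasp it within 45 mm of the top, where the gripper clears it. About 85 g, mostly in the bulb.
- pad_a: One of four identical round grey pads, 72 mm in diameter with a dark rim and 3 mm thick, fixed in one straight row 80 mm apart on a flat white strip (84 x 400 mm, 8 mm thick, on the desk). Origin at the centre of the pad's underside, 8 mm above the desk, so the pad's top is 11 mm above the desk and 3 mm above this origin. Which lettered pad stands at which place in the row changes from start to start; only its distance from the post counts.
- pad_b: One of four identical round grey pads, 72 mm in diameter with a dark rim and 3 mm thick, fixed in one straight row 80 mm apart on a flat white strip (84 x 400 mm, 8 mm thick, on the desk). Origin at the centre of the pad's underside, 8 mm above the desk, so the pad's top is 11 mm above the desk and 3 mm above this origin. Which lettered pad stands at which place in the row changes from start to start; only its distance from the post counts.
- pad_c: One of four identical round grey pads, 72 mm in diameter with a dark rim and 3 mm thick, fixed in one straight row 80 mm apart on a flat white strip (84 x 400 mm, 8 mm thick, on the desk). Origin at the centre of the pad's underside, 8 mm above the desk, so the pad's top is 11 mm above the desk and 3 mm above this origin. Which lettered pad stands at which place in the row changes from start to start; only its distance from the post counts.
- pad_d: One of four identical round grey pads, 72 mm in diameter with a dark rim and 3 mm thick, fixed in one straight row 80 mm apart on a flat white strip (84 x 400 mm, 8 mm thick, on the desk). Origin at the centre of the pad's underside, 8 mm above the desk, so the pad's top is 11 mm above the desk and 3 mm above this origin. Which lettered pad stands at which place in the row changes from start to start; only its distance from the post counts.
- post: Round upright steel post, 28 mm in diameter at its foot and 45 mm tall, fixed on the white strip in line with the pads at one end of the row, either end; the nearest pad's centre is 55 mm away, the next ones at 135, 215 and 295 mm. Origin at the centre of its underside. (At the strip's other end lies a flat steel bar, 70 x 14 mm, only 6 mm high.)
- wash_bottle: Bystander, to be left alone: a tall loose wash bottle (75 mm across, 242 mm tall, with a bent jet) standing left of the work. Origin at its underside, 14 mm from the axis of its body.

How it is judged (in metres and radians):
At the end, for the whole second after the job is handed in: Counting from the post, the dropper bottle, the white bottle, the brown bottle and the flask stand on the first, second, third and fourth pad, each centre within 12 mm of its pad's centre, resting on the pad (height within 6 mm), upright within 0.1 rad, at rest and released (horizontal distance between dropper_mid and post between 0.025 and 0.085 m and (horizontal distance between dropper_mid and pad_a below 0.012 m or horizontal distance between dropper_mid and pad_b below 0.012 m or horizontal distance between dropper_mid and pad_c below 0.012 m or horizontal distance between dropper_mid and pad_d below 0.012 m) and height (world z) of dropper_mid between 0.049 and 0.061 m and angle between each of dropper_mid, white_bottle_mid, brown_bottle_mid, flask_mid's own z axis and vertical below 0.1 rad and linear speed of each of dropper, white_bottle, brown_bottle, flask below 0.02 m/s and contact force between each of dropper, white_bottle, brown_bottle, flask and the fingers below 0.05 N and horizontal distance between white_bottle_mid and post between 0.105 and 0.165 m and (horizontal distance between white_bottle_mid and pad_a below 0.012 m or horizontal distance between white_bottle_mid and pad_b below 0.012 m or horizontal distance between white_bottle_mid and pad_c below 0.012 m or horizontal distance between white_bottle_mid and pad_d below 0.012 m) and height (world z) of white_bottle_mid between 0.0525 and 0.0645 m and horizontal distance between brown_bottle_mid and post between 0.185 and 0.245 m and (horizontal distance between brown_bottle_mid and pad_a below 0.012 m or horizontal distance between brown_bottle_mid and pad_b below 0.012 m or horizontal distance between brown_bottle_mid and pad_c below 0.012 m or horizontal distance between brown_bottle_mid and pad_d below 0.012 m) and height (world z) of brown_bottle_mid between 0.058 and 0.07 m and horizontal distance between flask_mid and post between 0.265 and 0.325 m and (horizontal distance between flask_mid and pad_a below 0.012 m or horizontal distance between flask_mid and pad_b below 0.012 m or horizontal distance between flask_mid and pad_c below 0.012 m or horizontal distance between flask_mid and pad_d below 0.012 m) and height (world z) of flask_mid between 0.1135 and 0.1255 m); the robot touches nothing.
It fails at once if the dropper is tipped over (angle between dropper_mid's own z axis and vertical above 0.6 rad).
It fails at once if the white bottle is tipped over (angle between white_bottle_mid's own z axis and vertical above 0.6 rad).
It fails at once if the brown bottle is tipped over (angle between brown_bottle_mid's own z axis and vertical above 0.6 rad).
It fails at once if the flask is tipped over (angle between flask_mid's own z axis and vertical above 0.6 rad).
It fails at once if the wash bottle is pushed aside or knocked over (distance of wash_bottle from where it was at the start of the episode above 0.03 m or angle between wash_bottle's own z axis and vertical above 0.4 rad).
It also fails if it takes over 90 s, if anything falls off the work surface, if the arm or the gripper's body presses on something with over 40 N, if the wrist force passes 120 N, or if a joint passes its speed limit or range.

## Robot

A 6-joint arm with a two-finger parallel gripper is mounted at the origin on a cart in front of the work surface, level with it; the furniture and walls round the work are solid. World frame = base frame: x ahead of the robot, y to its left, z up, the work surface at z = 0. Lengths are in m, angles in degrees, forces in N, time in s.
With the tool pointing down it reaches from about 0.25 to 0.725 m from the base axis. Payload 9.7 kg.
Tool frame: the origin (TCP) lies at the very end of the fingers, on their centre line; the grasp point (between the pads) lies grasp_offset behind it (grasp_offset is the distance from the TCP to the grasp point, in m); z points along the fingers, y is the line along which they close (so a half turn about z gives the same grasp; the last joint's range is limited). The gripper opens to 85 mm and grips with 20 to 120 N. Pads are 22 mm wide; open, the fingers measure 114 mm over their backs; the gripper's body (76 mm by 85 mm) begins 54 mm behind the grasp point. The pads swing forward as they close: fully open they stand 13 mm farther back than shut.
Start: joints at [67.38, 4.979, 10.078, 95.1, 0, 90], TCP at [0.212, 0.508, 0.231] pointing down, gripper open.
Joint ranges: [-179.16, 179.16], [-48.56, 103.87], [-65.8, 70.77], [-126.05, 130.52], [-82.76, 87.17], [-180, 180]. Speed limits (degrees/s): [127.2, 127.2, 147.25, 180, 180, 180].

## Interface

Orientations are given as [roll, pitch, yaw] about the fixed x, y, z axes, in that order (R = Rz(yaw) Ry(pitch) Rx(roll)).
In Python, from workcell import get_obs, camera, calibration, job_done, recognise, cut_out, mark_of, grasp_offset gives the robot as it stands.
- The arm moves only by the tool servo_tool, never from a script. Its argument "moves" is a list of rows, each a list of 3 entries, a list of its own where there are three numbers: the turn, a rotation vector about the tool's x, y, z in degrees, then the shift along the tool's x, y, z in m, then the opening in per cent of the stroke, from 0 (shut) to 100 (fully open). In form: [[[ax, ay, az], [x, y, z], claw], ...]. A call has 1 to 12 rows; each row shifts and turns the commanded pose from where the row before left it, along the tool's axes as they then stand; what a row does not reach is not made up. A row lasts 1/10 s, in which the tool goes at most 50 mm and 8.59 degrees, less where a joint would pass 70% of its speed; a pose out of reach is approached as far as the arm can. A call is refused whole if a number of a shift passes 0.05 or a number of a turn 8.59, either way. A call with a gripper value outside its range is refused whole. The fingers move at their own pace and stop on an object; "force" is the grip in N (left out, the last holds). Time passes only in rows, so rows that do not move let the fingers close. It gives the time, the measured TCP pose, the force, the opening and the grip force at its end, in the units of the state.
- get_obs(): the state, without advancing time (a new reading comes with each control period).
- camera(name): name is "side" or "top" or "wrist"; returns (picture, depth): 400x640x3 uint8, red, green, blue; 400x640 float32, m along the optical axis (not along the pixel's ray), 0 where there is no reading.
- calibration(name): a dict with "camera_matrix" (3x3 intrinsics, pixels), "R" (3x3) and "t" (3): a world point X has camera coordinates R X + t. Camera axes: x right, y down, z forward; pixel columns grow to the right and rows downward; lengths in m; the calibration is good to about 2 mm. A picture is of the moment at which its call begins: read the wrist's pose just before it. calibration takes no time and is no camera call; for the wrist camera it gives the pose at the moment of the call.
- job_done(): hands the job in; it is judged then, once.
Trained networks look in the newest picture that a camera, given by its name, has taken for a name from the list of things; names that differ only in an ending like _2 or _b are one class to them, and where a whole thing is asked for, a point or a joint stands for the part that bears it (a point fixed in the world has none). Each returns a list of dicts, best first, with "score" (0 to 1); they miss things now and then, are a little off and sometimes report something else, mostly with a low value. They report only what shows in the picture. A call takes as long as a camera call.
- recognise(name, camera): "xyz" ([x, y, z] in m, in the coordinates of the camera as it stood for that picture, good to about 4 mm: the middle of the surface that is visible of it).
- cut_out(name, camera): "mask" (400x640 bool, what is visible of it).
- mark_of(name, camera): "xyz" ([x, y, z] in m, in the coordinates of the camera as it stood for that picture, good to about 4 mm: a listed point, or the origin of a listed thing).
The state is a dict: "time": time; "q": joint angles; "qd": joint speeds; "joint_efforts": joint torques, N m; "ee_pos": TCP position; "tcp_rot": TCP orientation; "wrist_force": force on the tool from outside, world axes, zero at the start; "torque": the same for the moment, N m; "opening": finger opening in m; "grasp_force": force on a finger pad.
Only numpy, scipy, OpenCV 4.12 (cv2) and the standard library are available. Lean on these libraries where they do the work, as an engineer would, in place of code of your own. Each camera call takes 0.05 s, during which the arm holds its last target. There are 200 camera calls.

## Working session

There is one attempt and no reset: what is moved stays moved. The work goes in short steps, Python scripts to look and compute and a tool call to move; the robot and the scene stay as the last step left them, time stands still between calls to the robot, and variables do not carry over. Pictures are saved under pics/ and viewed, at most 14 in all, crops included, and the job is handed in when it is done.

Besides the shell and the picture viewer there is one more tool, called after "Emit:" as name([rows], argument=value, ...), one row to a line, values as JSON. servo_tool: Moves the arm, as the interface text tells. Its arguments: {"type":"object","properties":{"moves":{"type":"array"},"force":{"type":"number"}},"required":["moves"]}

```bash
ls; mkdir -p pics; cat > h.py <<'E'
from workcell import *
import numpy as np, cv2
def world(p,c):
    return np.array(c["R"]).T@(np.array(p)-np.array(c["t"]))
def look(cam,names,fn=mark_of):
    im,d=camera(cam); c=calibration(cam)
    out={}
    for n in names:
        for r in fn(n,cam)[:5]:
            w=world(r["xyz"],c); print(cam,n,round(r["score"],2),w.round(3))
            out.setdefault(n,[]).append((r["score"],w))
    return im,d,c,out
ALL=["dropper_mid","white_bottle_mid","brown_bottle_mid","flask_mid","pad_a","post","wash_bottle"]
E
python3 - <<'E'
from h import *
print(grasp_offset,get_obs())
for cam in("top","side"):
    im,d,c,o=look(cam,ALL); cv2.imwrite(f"pics/{cam}0.png",im[:,:,::-1])
    print(c)
E
```

```text
pics
0.0187 {'time': 0.0, 'q': array([6.73806799e+01, 5.01104404e+00, 1.00327522e+01, 9.50994839e+01,
       1.47258815e-05, 9.00005189e+01]), 'qd': array([ 0.0053676 ,  0.0015573 ,  0.05832376,  0.01347654,  0.05939363,
       -0.05881913]), 'joint_efforts': array([ 9.79873512e-04, -5.20388138e+01,  4.64802253e+01,  1.63606089e-02,
        9.59335011e-05,  2.07424861e-06]), 'ee_pos': array([0.21144154, 0.50747349, 0.23056837]), 'tcp_rot': array([-1.79922224e+02, -1.40215465e-05,  1.57380161e+02]), 'wrist_force': array([-0.10975443,  0.64971643, -0.42063893]), 'torque': array([ 0.02226787,  0.00781942, -0.05486672]), 'grasp_force': 0.0, 'opening': 0.08540649374740338}
top dropper_mid 0.67 [ 0.455 -0.244  0.038]
top white_bottle_mid 0.86 [ 0.439 -0.351  0.046]
top brown_bottle_mid 0.73 [ 0.444 -0.009  0.059]
top flask_mid 0.69 [ 0.436 -0.134  0.104]
top pad_a 0.91 [ 0.594 -0.225  0.003]
top pad_a 0.89 [ 0.577 -0.074  0.008]
top pad_a 0.84 [ 0.606 -0.308  0.006]
top pad_a 0.63 [ 0.586 -0.153  0.007]
top post 0.66 [ 0.573 -0.011  0.007]
top wash_bottle 0.81 [0.495 0.211 0.001]
{'camera_
[... 559 characters left out ...]

side flask_mid 0.68 [ 0.44  -0.13   0.106]
side pad_a 0.63 [ 0.6   -0.228  0.008]
side pad_a 0.62 [ 0.587 -0.147  0.003]
side pad_a 0.62 [ 0.577 -0.067  0.01 ]
side pad_a 0.6 [ 0.607 -0.309  0.012]
side post 0.63 [ 0.567 -0.016  0.01 ]
side wash_bottle 0.93 [0.504 0.203 0.   ]
side wash_bottle 0.69 [ 0.605 -0.308  0.01 ]
{'camera_matrix': array([[495.62843551,   0.        , 315.31926711],
       [  0.        , 495.62843551, 208.89874351],
       [  0.        ,   0.        ,   1.        ]]), 'R': array([[ 0.82445262, -0.56592901,  0.00149365],
       [-0.37992026, -0.55542499, -0.73970513],
       [ 0.4194502 ,  0.60928436, -0.67292948]]), 't': array([-0.47851099,  0.22092224,  1.00734302])}
```

View pics/top0.png

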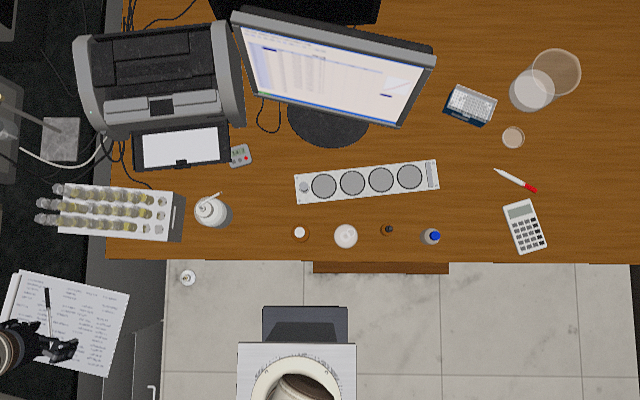

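View pics/side0.png

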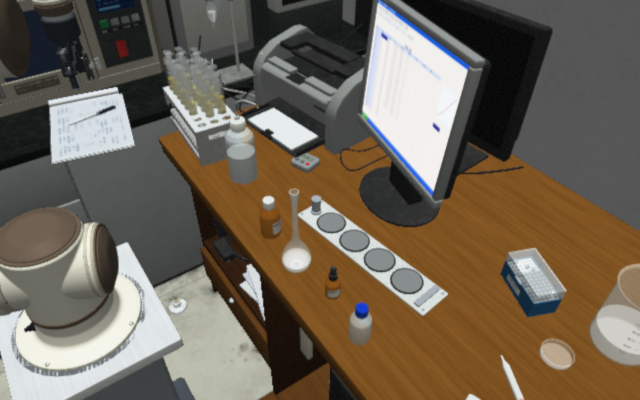

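The post stands at the left end of the row (top picture, pixel 304,186). The pads run to the right from there, at about (323,186), (352,183), (381,179) and (410,175). The brown bottle is at 300,232, the flask at 346,236, the dropper at 389,230 and the white bottle at 432,237. The network results agree with this. The flask moves first. I'll lift and turn to yaw 97°, so the fingers close across the row.

Emit:
servo_tool([
  [[0,0,7.5],[0,0,-0.015],100],
  [[0,0,7.5],[0,0,-0.015],100],
  [[0,0,7.5],[0,0,-0.015],100],
  [[0,0,7.5],[0,0,-0.015],100],
  [[0,0,7.5],[0,0,-0.015],100],
  [[0,0,7.5],[0,0,-0.015],100],
  [[0,0,7.5],[0,0,-0.015],100],
  [[0,0,7.7],[0,0,-0.015],100],
])

```text
time: 1.6
ee_pos: [0.2115, 0.5077, 0.3519]
tcp_rot: [180.0, -0.0, 96.9]
wrist_force: [0.5, -0.4, -0.4]
opening: 0.0854
grasp_force: 0.0
```

Emit:
servo_tool([
  [[0,0,0],[-0.04,0.008,0],100],
  [[0,0,0],[-0.04,0.008,0],100],
  [[0,0,0],[-0.04,0.008,0],100],
  [[0,0,0],[-0.04,0.008,0],100],
  [[0,0,0],[-0.04,0.008,0],100],
  [[0,0,0],[-0.04,0.008,0],100],
  [[0,0,0],[-0.04,0.008,0],100],
  [[0,0,0],[-0.04,0.008,0],100],
  [[0,0,0],[-0.04,0.008,0],100],
  [[0,0,0],[-0.04,0.008,0],100],
  [[0,0,0],[-0.04,0.008,0],100],
  [[0,0,0],[-0.04,0.008,0],100],
])

```text
time: 2.8
ee_pos: [0.3668, 0.0418, 0.3516]
tcp_rot: [179.9, -0.0, 97.2]
wrist_force: [0.8, 0.8, 0.7]
opening: 0.0856
grasp_force: 0.0
```

```bash
cat >> h.py <<'E'
from scipy.spatial.transform import Rotation as Ro
def togo(x,y,z=None):
    s=get_obs(); R=Ro.from_euler("xyz",s["tcp_rot"],degrees=True).as_matrix(); p=np.array(s["ee_pos"])
    t=np.array([x,y,p[2] if z is None else z]); print("t",s["time"],"p",p.round(4),"rot",np.round(s["tcp_rot"],2),"tool shift",(R.T@(t-p)).round(4))
E
python3 - <<'E'
from h import *
togo(.437,-.132); s=get_obs(); print(s["q"].round(1))
c=calibration("wrist"); print("cam",world([0,0,0],c), "fwd",c["R"][2])
im,d,c,o=look("wrist",ALL); cv2.imwrite("pics/w1.png",im[:,:,::-1])
# monitor near the pads
im,d=camera("top"); c=calibration("top"); v,u=np.nonzero(d>0); Z=d[v,u]; K=c["camera_matrix"]
P=np.c_[(u-K[0,2])/K[0,0]*Z,(v-K[1,2])/K[1,1]*Z,Z]; W=(P-c["t"])@c["R"]
for y in np.arange(-.4,.1,.1):
    m=(abs(W[:,1]-y)<.05)&(W[:,2]>.1)&(W[:,0]>.62); print(round(y,1),W[m][:,0].min(), W[m][W[m][:,0].argmin()])
E
```

```text
t 2.8 p [0.3668 0.0418 0.3516] rot [179.95  -0.    97.18] tool shift [-0.1812  0.0479  0.    ]
[  6.5 -14.5   5.8 110.3   0.   89.3]
cam [0.35764959 0.12100008 0.49445099] fwd [ 0.03896506 -0.30557039 -0.95137188]
wrist dropper_mid 0.87 [ 0.46  -0.245  0.047]
wrist white_bottle_mid 0.59 [ 0.441 -0.357  0.047]
wrist brown_bottle_mid 0.88 [ 0.446 -0.013  0.055]
wrist flask_mid 0.96 [ 0.442 -0.133  0.112]
wrist pad_a 0.87 [ 0.607 -0.314  0.011]
wrist pad_a 0.66 [ 0.596 -0.232  0.009]
wrist pad_a 0.58 [ 0.579 -0.072  0.006]
wrist pad_a 0.43 [ 0.589 -0.154  0.01 ]
wrist post 0.7 [ 0.571 -0.014  0.006]
wrist wash_bottle 0.77 [ 0.501  0.203 -0.   ]
wrist wash_bottle 0.48 [ 0.462 -0.249  0.045]
wrist wash_bottle 0.42 [ 0.442 -0.134  0.112]Traceback (most recent call last):
  File "<stdin>", line 9, in <module>
    return umr_minimum(a, axis, None, out, keepdims, initial, where)
ValueError: zero-size array to reduction operation minimum which has no identity
```

Emit:
servo_tool([
  [[0,0,0],[-0.036,0.01,0],100],
  [[0,0,0],[-0.036,0.01,0],100],
  [[0,0,0],[-0.036,0.01,0],100],
  [[0,0,0],[-0.036,0.01,0],100],
  [[0,0,0],[-0.037,0.011,0],100],
  [[0,0,0],[0,0,0],100],
])

```text
time: 3.85
ee_pos: [0.4414, -0.1319, 0.3498]
tcp_rot: [-179.9, -0.0, 97.1]
wrist_force: [0.2, 0.5, -0.8]
opening: 0.0852
grasp_force: 0.0
```

```bash
python3 - <<'E'
from h import *
im,d,c,o=look("wrist",ALL[:6]); cv2.imwrite("pics/w2.png",im[:,:,::-1])
togo(*o["flask_mid"][0][1][:2])
im,d=camera("top"); c=calibration("top"); v,u=np.nonzero(d>0); Z=d[v,u]; K=c["camera_matrix"]
P=np.c_[(u-K[0,2])/K[0,0]*Z,(v-K[1,2])/K[1,1]*Z,Z]; W=(P-c["t"])@c["R"]
for y in np.arange(-.4,.1,.1):
    m=(abs(W[:,1]-y)<.05)&(W[:,2]>.1)&(W[:,0]>.62)
    if m.any(): print(round(y,1),W[m][W[m][:,0].argmin()].round(3))
E
```

```text
wrist dropper_mid 0.92 [ 0.461 -0.236  0.045]
wrist white_bottle_mid 0.77 [ 0.44  -0.35   0.047]
wrist white_bottle_mid 0.31 [ 0.443 -0.127  0.11 ]
wrist brown_bottle_mid 0.82 [ 0.445 -0.007  0.056]
wrist flask_mid 0.74 [ 0.44  -0.128  0.11 ]
wrist pad_a 0.97 [ 0.578 -0.067  0.006]
wrist pad_a 0.93 [ 0.59  -0.144  0.013]
wrist pad_a 0.85 [ 0.596 -0.225  0.009]
wrist pad_a 0.83 [ 0.607 -0.307  0.009]
wrist post 0.62 [ 0.57  -0.007  0.007]
t 4.2 p [ 0.4398 -0.1287  0.3517] rot [1.7995e+02 2.0000e-02 9.7280e+01] tool shift [0.0006 0.0003 0.    ]
-0.3 [ 0.702 -0.254  0.141]
-0.2 [ 0.703 -0.249  0.137]
-0.1 [ 0.728 -0.147  0.132]
-0.0 [ 0.75  -0.047  0.14 ]
```

View pics/w2.png

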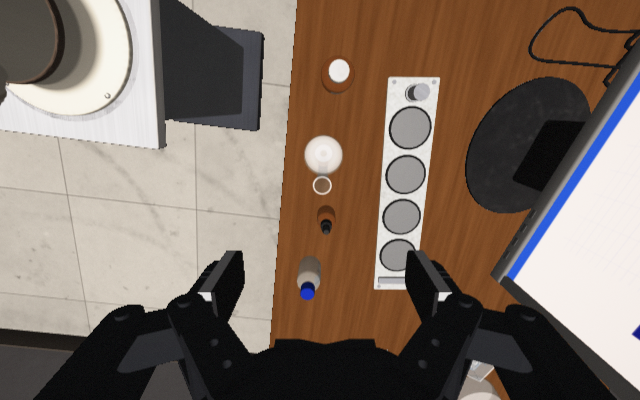

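The wrist picture shows the flask neck ring at (322,186), centred between the fingers. The dropper is at (326,220) and the white bottle at (308,275). The monitor's nearest corner is about x = 0.70, which clears the pads. Next I go down over the neck.

Emit:
servo_tool([
  [[0,0,0],[-0.002,0,0.02],70],
  [[0,0,0],[0,0,0.025],70],
  [[0,0,0],[0,0,0.025],70],
  [[0,0,0],[0,0,0.025],70],
  [[0,0,0],[0,0,0.025],70],
  [[0,0,0],[0,0,0.025],70],
  [[0,0,0],[0,0,0.02],70],
  [[0,0,0],[0,0,0.009],70],
  [[0,0,0],[0,0,0],70],
  [[0,0,0],[0,0,0],70],
])

```text
time: 5.25
ee_pos: [0.4405, -0.1316, 0.1783]
tcp_rot: [179.9, 0.0, 97.2]
wrist_force: [0.3, -0.3, 0.7]
opening: 0.0597
grasp_force: 0.0
```

```bash
python3 - <<'E'
from h import *
togo(.4395,-.131,.177)
im,d,c,o=look("side",ALL[:4]); cv2.imwrite("pics/s3.png",cv2.resize(im[100:350,200:520,::-1],None,fx=2,fy=2))
togo(.4395,-.131,.177)
E
```

```text
t 5.25 p [ 0.4405 -0.1316  0.1783] rot [1.7994e+02 3.0000e-02 9.7200e+01] tool shift [ 0.0008 -0.0009  0.0013]
side dropper_mid 0.58 [ 0.453 -0.238  0.041]
side brown_bottle_mid 0.69 [ 0.444 -0.011  0.049]
side flask_mid 0.73 [ 0.44  -0.133  0.106]
side flask_mid 0.65 [0.499 0.204 0.002]
side flask_mid 0.28 [ 0.576 -0.071  0.011]
t 5.5 p [ 0.4406 -0.1318  0.1781] rot [1.7994e+02 3.0000e-02 9.7180e+01] tool shift [ 0.001 -0.001  0.001]
```

View pics/s3.png

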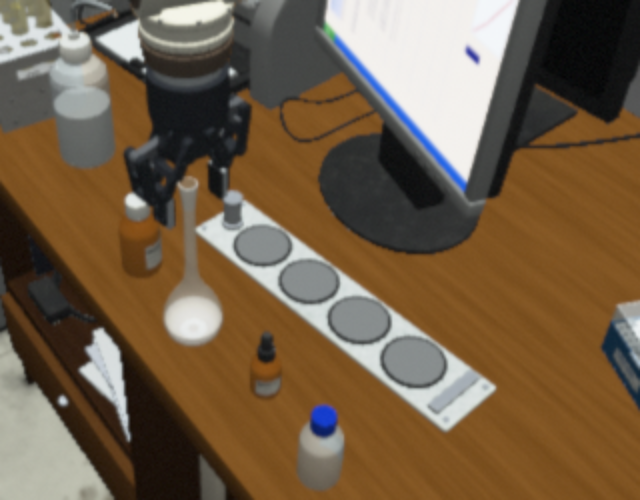

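The neck's top at (190,185) lies between the finger tips at (166,212) and (216,180), so I close the fingers.

Emit:
servo_tool([
  [[0,0,0],[0,0,0],0],
  [[0,0,0],[0,0,0],0],
  [[0,0,0],[0,0,0],0],
  [[0,0,0],[0,0,0],0],
  [[0,0,0],[0,0,0],0],
  [[0,0,0],[0,0,0],0],
  [[0,0,0],[0,0,0],0],
  [[0,0,0],[0,0,0],0],
], force=30)

```text
time: 6.3
ee_pos: [0.4403, -0.1318, 0.1774]
tcp_rot: [180.0, 0.0, 97.2]
wrist_force: [-0.8, -0.4, 3.4]
opening: 0.0177
grasp_force: 29.4
```

Emit:
servo_tool([
  [[0,0,0],[0,0,-0.005],0],
  [[0,0,0],[0,0,-0.01],0],
  [[0,0,0],[0,0,-0.015],0],
  [[0,0,0],[0,0,-0.02],0],
  [[0,0,0],[0,0,-0.02],0],
  [[0,0,0],[0,0,-0.02],0],
  [[0,0,0],[0,0,-0.02],0],
  [[0,0,0],[0,0,-0.015],0],
  [[0,0,0],[0,0,-0.01],0],
  [[0,0,0],[0,0,-0.005],0],
  [[0,0,0],[0,0,0],0],
])

```text
time: 7.4
ee_pos: [0.4404, -0.1318, 0.3177]
tcp_rot: [180.0, 0.0, 97.2]
wrist_force: [-0.0, 0.9, -1.1]
opening: 0.0177
grasp_force: 29.4
```

```bash
python3 - <<'E'
from h import *
togo(.607,-.308)
im,d,c,o=look("side",["flask_mid"])
togo(.607,-.308)
E
```

```text
t 7.4 p [ 0.4404 -0.1318  0.3177] rot [1.7997e+02 1.0000e-02 9.7180e+01] tool shift [-1.957e-01  1.432e-01  1.000e-04]
side flask_mid 0.65 [ 0.443 -0.127  0.246]
t 7.5 p [ 0.4402 -0.1317  0.3167] rot [-1.7996e+02 -2.0000e-02  9.7180e+01] tool shift [-0.1957  0.1434 -0.0002]
```

Emit:
servo_tool([
  [[0,0,0],[-0.006,0.004,0],0],
  [[0,0,0],[-0.012,0.009,0],0],
  [[0,0,0],[-0.018,0.013,0],0],
  [[0,0,0],[-0.021,0.016,0],0],
  [[0,0,0],[-0.021,0.016,0],0],
  [[0,0,0],[-0.021,0.016,0],0],
  [[0,0,0],[-0.021,0.016,0],0],
  [[0,0,0],[-0.021,0.016,0],0],
  [[0,0,0],[-0.021,0.015,0],0],
  [[0,0,0],[-0.018,0.012,0],0],
  [[0,0,0],[-0.012,0.008,0],0],
  [[0,0,0],[-0.004,0.002,0],0],
])

```text
time: 8.7
ee_pos: [0.6074, -0.3097, 0.3149]
tcp_rot: [-179.9, -0.1, 97.1]
wrist_force: [0.1, 0.1, -1.7]
opening: 0.0175
grasp_force: 29.5
```

Emit:
servo_tool([
  [[0,0,0],[0,0,0.01],0],
  [[0,0,0],[0,0,0.02],0],
  [[0,0,0],[0,0,0.02],0],
  [[0,0,0],[0,0,0.02],0],
  [[0,0,0],[0,0,0.015],0],
  [[0,0,0],[0,0,0.005],0],
  [[0,0,0],[0,0,0],0],
])

```text
time: 9.4
ee_pos: [0.6061, -0.308, 0.2267]
tcp_rot: [-179.9, -0.0, 97.2]
wrist_force: [-0.4, 0.4, -0.3]
opening: 0.0177
grasp_force: 29.5
```

```bash
python3 - <<'E'
from h import *
for cam in("side","top","wrist"):
    im,d,c,o=look(cam,["flask_mid","pad_a"]); cv2.imwrite(f"pics/{cam}4.png",im[:,:,::-1])
togo(.607,-.308,.19)
E
```

```text
side flask_mid 0.73 [ 0.606 -0.308  0.157]
side pad_a 0.9 [ 0.58  -0.073  0.013]
side pad_a 0.86 [ 0.598 -0.232  0.006]
side pad_a 0.65 [ 0.588 -0.15   0.004]
side pad_a 0.6 [ 0.604 -0.306  0.01 ]
side pad_a 0.59 [ 0.448 -0.012  0.049]
top flask_mid 0.88 [ 0.603 -0.306  0.155]
top pad_a 0.79 [ 0.588 -0.15   0.01 ]
top pad_a 0.74 [ 0.596 -0.227  0.005]
top pad_a 0.72 [ 0.569 -0.01   0.006]
top pad_a 0.59 [ 0.577 -0.073  0.008]
top pad_a 0.52 [ 0.608 -0.311  0.004]
wrist flask_mid 0.72 [ 0.61  -0.305  0.16 ]
wrist flask_mid 0.44 [ 0.461 -0.238  0.043]
wrist pad_a 0.9 [ 0.594 -0.226  0.009]
wrist pad_a 0.82 [ 0.589 -0.147  0.009]
t 9.85 p [ 0.6067 -0.3084  0.2276] rot [1.7998e+02 2.0000e-02 9.7180e+01] tool shift [0.0004 0.0003 0.0376]
```

View pics/side4.png

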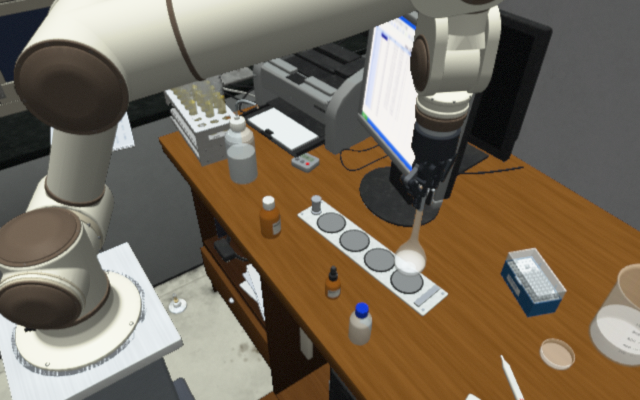

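The flask hangs upright over the fourth pad; its bulb is at (410,262) and the pad at (407,281). I lower it and let go.

Emit:
servo_tool([
  [[0,0,0],[0,0,0.01],0],
  [[0,0,0],[0,0,0.012],0],
  [[0,0,0],[0,0,0.008],0],
  [[0,0,0],[0,0,0.004],0],
  [[0,0,0],[0,0,0.002],0],
  [[0,0,0],[0,0,0.001],0],
  [[0,0,0],[0,0,0.001],0],
  [[0,0,0],[0,0,0],0],
  [[0,0,0],[0,0,0],0],
])

```text
time: 10.75
ee_pos: [0.6067, -0.3084, 0.1896]
tcp_rot: [180.0, 0.0, 97.2]
wrist_force: [-0.1, 0.4, -0.4]
opening: 0.0176
grasp_force: 29.5
```

```bash
python3 - <<'E'
from h import *
print(get_obs()["wrist_force"])
im,d,c,o=look("side",["flask_mid"])
im,d,c,o=look("top",["flask_mid"])
togo(.607,-.308,.189)
E
```

```text
[-0.11590086  0.42089152 -0.43155339]
side flask_mid 0.62 [ 0.606 -0.306  0.118]
top flask_mid 0.84 [ 0.602 -0.307  0.117]
t 10.95 p [ 0.6067 -0.3084  0.1894] rot [1.7999e+02 1.0000e-02 9.7180e+01] tool shift [0.0003 0.0004 0.0004]
```

Emit:
servo_tool([
  [[0,0,0],[0,0,0.001],0],
  [[0,0,0],[0,0,0],0],
  [[0,0,0],[0,0,0],25],
  [[0,0,0],[0,0,0],30],
  [[0,0,0],[0,0,0],40],
  [[0,0,0],[0,0,0],45],
  [[0,0,0],[0,0,0],45],
  [[0,0,0],[0,0,0],45],
  [[0,0,0],[0,0,0],45],
])

```text
time: 11.85
ee_pos: [0.6066, -0.3083, 0.1883]
tcp_rot: [180.0, -0.0, 97.2]
wrist_force: [0.4, 1.2, 0.3]
opening: 0.0381
grasp_force: 0.0
```

Emit:
servo_tool([
  [[0,0,0],[0,0,-0.01],45],
  [[0,0,0],[0,0,-0.015],45],
  [[0,0,0],[0,0,-0.025],45],
  [[0,0,0],[0,0,-0.025],45],
  [[0,0,0],[0,0,-0.025],45],
  [[0,0,0],[0,0,-0.02],45],
])

```text
time: 12.45
ee_pos: [0.6064, -0.3082, 0.3109]
tcp_rot: [179.9, 0.1, 97.2]
wrist_force: [1.0, -0.5, 0.5]
opening: 0.0382
grasp_force: 0.0
```

```bash
python3 - <<'E'
from h import *
im,d,c,o=look("side",["flask_mid","pad_a"])
im,d,c,o=look("top",["flask_mid","pad_a"])
im,d,c,o=look("wrist",["flask_mid","pad_a","dropper_mid"])
togo(.458,-.241)
E
```

```text
side flask_mid 0.88 [ 0.607 -0.306  0.117]
side pad_a 0.69 [ 0.578 -0.071  0.012]
side pad_a 0.65 [ 0.59  -0.148  0.005]
side pad_a 0.61 [ 0.598 -0.231  0.007]
top flask_mid 0.63 [ 0.606 -0.305  0.118]
top pad_a 0.75 [ 0.577 -0.072  0.006]
top pad_a 0.65 [ 0.587 -0.154  0.007]
top pad_a 0.61 [ 0.595 -0.226  0.006]
wrist flask_mid 0.75 [ 0.61  -0.304  0.124]
wrist pad_a 0.82 [ 0.597 -0.225  0.008]
wrist pad_a 0.61 [ 0.588 -0.146  0.011]
wrist dropper_mid 0.75 [ 0.462 -0.24   0.047]
t 12.95 p [ 0.6064 -0.3082  0.3075] rot [-1.7994e+02 -4.0000e-02  9.7180e+01] tool shift [ 0.0852 -0.1388  0.0002]
```

Emit:
servo_tool([
  [[0,0,0],[0.014,-0.024,0],100],
  [[0,0,0],[0.018,-0.029,0],100],
  [[0,0,0],[0.018,-0.029,0],100],
  [[0,0,0],[0.018,-0.029,0],100],
  [[0,0,0],[0.018,-0.027,0],100],
  [[0,0,0],[0,0,0.03],100],
  [[0,0,0],[0,0,0.04],100],
  [[0,0,0],[0,0,0.04],100],
  [[0,0,0],[0,0,0.03],100],
  [[0,0,0],[0,0,0.01],100],
  [[0,0,0],[0,0,0],100],
  [[0,0,0],[0,0,0],100],
])

```text
time: 14.15
ee_pos: [0.4594, -0.2405, 0.1599]
tcp_rot: [179.9, 0.1, 97.2]
wrist_force: [-0.2, -0.4, 0.2]
opening: 0.0858
grasp_force: 0.0
```

```bash
python3 - <<'E'
from h import *
for k in range(2): im,d,c,o=look("wrist",["dropper_mid","pad_a"])
cv2.imwrite("pics/w5.png",im[:,:,::-1])
togo(*o["dropper_mid"][0][1][:2],.026)
E
```

```text
wrist dropper_mid 0.72 [ 0.462 -0.239  0.046]
wrist pad_a 0.91 [ 0.589 -0.149  0.012]
wrist pad_a 0.68 [ 0.58  -0.065  0.007]
wrist pad_a 0.56 [ 0.595 -0.225  0.009]
wrist dropper_mid 0.78 [ 0.461 -0.238  0.044]
wrist pad_a 0.69 [ 0.577 -0.068  0.006]
wrist pad_a 0.66 [ 0.592 -0.144  0.009]
wrist pad_a 0.65 [ 0.595 -0.225  0.008]
t 14.45 p [ 0.4593 -0.2404  0.1591] rot [1.7994e+02 4.0000e-02 9.7180e+01] tool shift [0.0024 0.0018 0.1331]
```

View pics/w5.png

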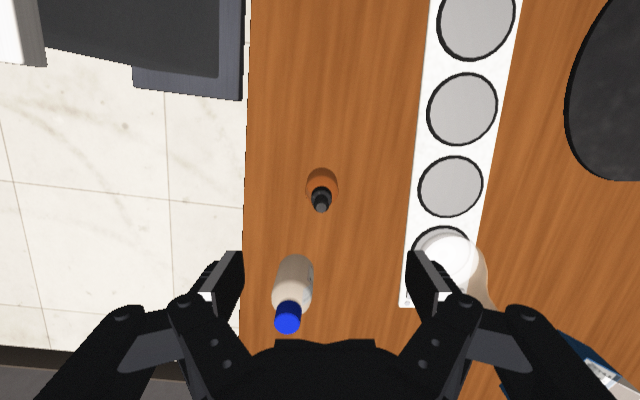

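The dropper at (321,190) is centred between the fingers, so I go down and grasp it.

Emit:
servo_tool([
  [[0,0,0],[0.001,0.001,0.02],100],
  [[0,0,0],[0,0,0.03],100],
  [[0,0,0],[0,0,0.03],100],
  [[0,0,0],[0,0,0.03],100],
  [[0,0,0],[0,0,0.018],100],
  [[0,0,0],[0,0,0.005],60],
  [[0,0,0],[0,0,0],0],
  [[0,0,0],[0,0,0],0],
  [[0,0,0],[0,0,0],0],
  [[0,0,0],[0,0,0],0],
  [[0,0,0],[0,0,0],0],
  [[0,0,0],[0,0,0],0],
], force=30)

```text
time: 15.65
ee_pos: [0.4606, -0.2396, 0.0269]
tcp_rot: [179.9, 0.1, 97.2]
wrist_force: [-1.4, -1.5, 5.5]
opening: 0.0322
grasp_force: 29.9
```

Emit:
servo_tool([
  [[0,0,0],[0,0,0],0],
  [[0,0,0],[0,0,0],0],
  [[0,0,0],[0,0,-0.005],0],
  [[0,0,0],[0,0,-0.015],0],
  [[0,0,0],[0,0,-0.02],0],
  [[0,0,0],[0,0,-0.015],0],
  [[0,0,0],[0,0,-0.005],0],
  [[0,0,0],[0,0,0],0],
])

```text
time: 16.45
ee_pos: [0.4603, -0.2394, 0.0863]
tcp_rot: [179.9, 0.1, 97.2]
wrist_force: [-0.6, -0.8, -0.4]
opening: 0.0321
grasp_force: 29.9
```

```bash
python3 - <<'E'
from h import *
im,d,c,o=look("side",["dropper_mid"])
im,d,c,o=look("wrist",["dropper_mid","post"])
togo(.578,-.070)
E
```

```text
side dropper_mid 0.85 [ 0.463 -0.237  0.102]
side dropper_mid 0.59 [0.503 0.204 0.004]
side dropper_mid 0.49 [ 0.441 -0.35   0.046]
wrist dropper_mid 0.71 [ 0.464 -0.238  0.103]
t 16.7 p [ 0.4594 -0.2389  0.0844] rot [-1.7993e+02 -5.0000e-02  9.7180e+01] tool shift [ 0.1528  0.1388 -0.    ]
```

Emit:
servo_tool([
  [[0,0,0],[0.006,0.005,0],0],
  [[0,0,0],[0.014,0.013,0],0],
  [[0,0,0],[0.02,0.018,0],0],
  [[0,0,0],[0.022,0.02,0],0],
  [[0,0,0],[0.022,0.02,0],0],
  [[0,0,0],[0.022,0.02,0],0],
  [[0,0,0],[0.02,0.018,0],0],
  [[0,0,0],[0.014,0.013,0],0],
  [[0,0,0],[0.008,0.008,0],0],
  [[0,0,0],[0.004,0.004,0],0],
  [[0,0,0],[0,0,0],0],
])

```text
time: 17.8
ee_pos: [0.5788, -0.0707, 0.085]
tcp_rot: [-180.0, -0.0, 97.2]
wrist_force: [-0.3, -0.1, -1.2]
opening: 0.0322
grasp_force: 29.9
```

```bash
python3 - <<'E'
from h import *
for k in range(2): im,d,c,o=look("wrist",["dropper_mid","pad_a","post"])
im,d,c,o=look("side",["dropper_mid","pad_a"])
im,d,c,o=look("top",["dropper_mid","pad_a"])
togo(.578,-.070,.0375)
E
```

```text
wrist dropper_mid 0.61 [ 0.594 -0.225  0.011]
wrist dropper_mid 0.57 [ 0.582 -0.071  0.101]
wrist pad_a 0.79 [ 0.594 -0.226  0.011]
wrist pad_a 0.74 [ 0.578 -0.066  0.005]
wrist post 0.59 [ 0.571 -0.008  0.004]
wrist post 0.38 [ 0.578 -0.067  0.005]
wrist dropper_mid 0.57 [ 0.583 -0.073  0.104]
wrist pad_a 0.56 [ 0.596 -0.228  0.01 ]
wrist post 0.83 [ 0.573 -0.009  0.006]
side dropper_mid 0.75 [ 0.607 -0.308  0.008]
side dropper_mid 0.71 [ 0.578 -0.071  0.101]
side pad_a 0.93 [ 0.598 -0.232  0.009]
side pad_a 0.78 [ 0.603 -0.311  0.007]
side pad_a 0.68 [ 0.588 -0.146  0.007]
side pad_a 0.58 [ 0.581 -0.072  0.009]
top pad_a 0.84 [ 0.595 -0.226  0.003]
top pad_a 0.76 [ 0.585 -0.152  0.006]
top pad_a 0.44 [ 0.606 -0.309  0.008]
t 18.5 p [ 0.5787 -0.071   0.0853] rot [180.    -0.    97.18] tool shift [ 0.0011 -0.0006  0.0478]
```

Well aligned. I lower the dropper and let go, opening only part way.

Emit:
servo_tool([
  [[0,0,0],[0.001,0,0.012],0],
  [[0,0,0],[0,0,0.016],0],
  [[0,0,0],[0,0,0.01],0],
  [[0,0,0],[0,0,0.005],0],
  [[0,0,0],[0,0,0.003],0],
  [[0,0,0],[0,0,0.002],0],
  [[0,0,0],[0,0,0.001],0],
  [[0,0,0],[0,0,0],0],
  [[0,0,0],[0,0,0],42],
  [[0,0,0],[0,0,0],50],
  [[0,0,0],[0,0,0],65],
  [[0,0,0],[0,0,0],80],
])

```text
time: 19.7
ee_pos: [0.5787, -0.07, 0.0363]
tcp_rot: [180.0, 0.0, 97.2]
wrist_force: [-0.0, -0.3, 0.7]
opening: 0.0681
grasp_force: 0.0
```

Emit:
servo_tool([
  [[0,0,0],[0,0,0],85],
  [[0,0,0],[0,0,0],90],
  [[0,0,0],[0,0,-0.01],90],
  [[0,0,0],[0,0,-0.02],90],
  [[0,0,0],[0,0,-0.03],90],
  [[0,0,0],[0,0,-0.03],90],
  [[0,0,0],[0,0,-0.03],90],
  [[0,0,0],[0,0,0],90],
])

```text
time: 20.5
ee_pos: [0.5803, -0.0702, 0.1618]
tcp_rot: [179.6, 0.1, 97.2]
wrist_force: [-0.7, -1.0, 0.2]
opening: 0.0767
grasp_force: 0.0
```

```bash
python3 - <<'E'
from h import *
for cam in("side","top","wrist"): im,d,c,o=look(cam,["dropper_mid","white_bottle_mid"])
togo(.4395,-.352)
E
```

```text
side dropper_mid 0.63 [ 0.579 -0.069  0.05 ]
side dropper_mid 0.6 [0.502 0.205 0.003]
side white_bottle_mid 0.97 [ 0.439 -0.354  0.048]
top white_bottle_mid 0.69 [ 0.435 -0.351  0.048]
wrist dropper_mid 0.85 [ 0.583 -0.069  0.057]
t 20.95 p [ 0.5783 -0.0699  0.1555] rot [-1.7993e+02 -1.0000e-02  9.7180e+01] tool shift [-2.625e-01 -1.730e-01  1.000e-04]
```

Emit:
servo_tool([
  [[0,0,0],[-0.022,-0.015,0],100],
  [[0,0,0],[-0.035,-0.023,0],100],
  [[0,0,0],[-0.035,-0.023,0],100],
  [[0,0,0],[-0.035,-0.023,0],100],
  [[0,0,0],[-0.035,-0.023,0],100],
  [[0,0,0],[-0.035,-0.023,0],100],
  [[0,0,0],[-0.034,-0.023,0],100],
  [[0,0,0],[-0.023,-0.014,0],100],
  [[0,0,0],[-0.008,-0.006,0],100],
  [[0,0,0],[0,0,0],100],
  [[0,0,0],[0,0,0],100],
])

```text
time: 22.05
ee_pos: [0.44, -0.3508, 0.1561]
tcp_rot: [-180.0, -0.0, 97.2]
wrist_force: [0.6, 0.2, 0.2]
opening: 0.0855
grasp_force: 0.0
```

```bash
python3 - <<'E'
from h import *
for k in range(2): im,d,c,o=look("wrist",["white_bottle_mid"])
cv2.imwrite("pics/w6.png",im[:,:,::-1])
togo(.4395,-.352,.037)
E
```

```text
wrist white_bottle_mid 0.57 [ 0.441 -0.35   0.047]
wrist white_bottle_mid 0.62 [ 0.442 -0.353  0.052]
t 22.25 p [ 0.4403 -0.3506  0.1563] rot [179.99  -0.    97.27] tool shift [-0.0013 -0.001   0.1193]
```

View pics/w6.png

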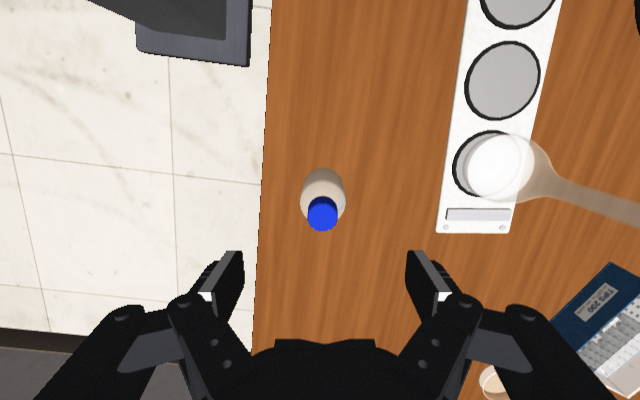

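The white bottle at (323,200) is centred, so I go down and grasp it.

Emit:
servo_tool([
  [[0,0,0],[-0.001,0,0.02],100],
  [[0,0,0],[0,0,0.03],100],
  [[0,0,0],[0,0,0.03],100],
  [[0,0,0],[0,0,0.025],100],
  [[0,0,0],[0,0,0.012],100],
  [[0,0,0],[0,0,0.004],100],
  [[0,0,0],[0,0,0],0],
  [[0,0,0],[0,0,0],0],
  [[0,0,0],[0,0,0],0],
  [[0,0,0],[0,0,0],0],
  [[0,0,0],[0,0,0],0],
  [[0,0,0],[0,0,0],0],
], force=30)

```text
time: 23.45
ee_pos: [0.4404, -0.353, 0.0367]
tcp_rot: [179.9, 0.1, 97.2]
wrist_force: [-0.6, -0.8, 6.3]
opening: 0.0426
grasp_force: 30.0
```

Emit:
servo_tool([
  [[0,0,0],[0,0,0],0],
  [[0,0,0],[0,0,0],0],
  [[0,0,0],[0,0,-0.005],0],
  [[0,0,0],[0,0,-0.015],0],
  [[0,0,0],[0,0,-0.02],0],
  [[0,0,0],[0,0,-0.015],0],
  [[0,0,0],[0,0,-0.005],0],
  [[0,0,0],[0,0,0],0],
])

```text
time: 24.25
ee_pos: [0.4403, -0.3528, 0.0963]
tcp_rot: [179.9, 0.1, 97.2]
wrist_force: [-0.2, -0.2, -1.5]
opening: 0.0422
grasp_force: 30.6
```

```bash
python3 - <<'E'
from h import *
im,d,c,o=look("side",["white_bottle_mid"])
im,d,c,o=look("wrist",["white_bottle_mid"])
togo(.5876,-.1495)
E
```

```text
side white_bottle_mid 0.78 [ 0.441 -0.352  0.108]
wrist white_bottle_mid 0.94 [ 0.443 -0.351  0.107]
t 24.45 p [ 0.4395 -0.3522  0.0943] rot [-1.7994e+02 -6.0000e-02  9.7180e+01] tool shift [0.1826 0.1723 0.    ]
```

Emit:
servo_tool([
  [[0,0,0],[0.008,0,0],0],
  [[0,0,0],[0.018,0.002,0],0],
  [[0,0,0],[0.022,0.008,0],0],
  [[0,0,0],[0.023,0.016,0],0],
  [[0,0,0],[0.023,0.022,0],0],
  [[0,0,0],[0.023,0.025,0],0],
  [[0,0,0],[0.022,0.026,0],0],
  [[0,0,0],[0.018,0.026,0],0],
  [[0,0,0],[0.013,0.022,0],0],
  [[0,0,0],[0.009,0.016,0],0],
  [[0,0,0],[0.004,0.009,0],0],
  [[0,0,0],[0,0,0],0],
])

```text
time: 25.65
ee_pos: [0.5878, -0.1481, 0.095]
tcp_rot: [-180.0, -0.0, 97.3]
wrist_force: [0.3, -0.5, -1.1]
opening: 0.0425
grasp_force: 30.7
```

```bash
python3 - <<'E'
from h import *
for cam in("side","top","wrist"): im,d,c,o=look(cam,["white_bottle_mid","pad_a"])
togo(.5876,-.1495,.0475)
E
```

```text
side white_bottle_mid 0.75 [ 0.587 -0.146  0.107]
side white_bottle_mid 0.58 [ 0.605 -0.306  0.119]
side pad_a 0.98 [ 0.599 -0.23   0.01 ]
side pad_a 0.69 [ 0.579 -0.071  0.011]
side pad_a 0.54 [ 0.603 -0.304  0.007]
top pad_a 0.5 [ 0.577 -0.072  0.008]
top pad_a 0.47 [ 0.605 -0.306  0.005]
wrist white_bottle_mid 0.67 [ 0.592 -0.147  0.109]
wrist white_bottle_mid 0.64 [ 0.571 -0.008  0.008]
wrist pad_a 0.66 [ 0.587 -0.149  0.008]
t 26.1 p [ 0.5873 -0.1499  0.0954] rot [1.800e+02 1.000e-02 9.714e+01] tool shift [0.0004 0.0003 0.0479]
```

Emit:
servo_tool([
  [[0,0,0],[-0.001,0,0.012],0],
  [[0,0,0],[0,0,0.016],0],
  [[0,0,0],[0,0,0.01],0],
  [[0,0,0],[0,0,0.005],0],
  [[0,0,0],[0,0,0.003],0],
  [[0,0,0],[0,0,0.002],0],
  [[0,0,0],[0,0,0.001],0],
  [[0,0,0],[0,0,0],0],
  [[0,0,0],[0,0,0],54],
  [[0,0,0],[0,0,0],60],
  [[0,0,0],[0,0,0],70],
  [[0,0,0],[0,0,0],85],
])

```text
time: 27.3
ee_pos: [0.5878, -0.1505, 0.0463]
tcp_rot: [180.0, 0.0, 97.2]
wrist_force: [0.1, 0.2, -0.0]
opening: 0.0717
grasp_force: 0.0
```

Emit:
servo_tool([
  [[0,0,0],[0,0,0],90],
  [[0,0,0],[0,0,0],90],
  [[0,0,0],[0,0,-0.01],90],
  [[0,0,0],[0,0,-0.02],90],
  [[0,0,0],[0,0,-0.03],90],
  [[0,0,0],[0,0,-0.03],90],
  [[0,0,0],[0,0,-0.03],90],
  [[0,0,0],[0,0,0],90],
])

```text
time: 28.1
ee_pos: [0.5893, -0.1509, 0.172]
tcp_rot: [179.6, 0.2, 97.2]
wrist_force: [-0.3, 0.2, 0.3]
opening: 0.077
grasp_force: 0.0
```

```bash
python3 - <<'E'
from h import *
for cam in("side","top","wrist"): im,d,c,o=look(cam,["white_bottle_mid","brown_bottle_mid","dropper_mid"])
cv2.imwrite("pics/w7.png",im[:,:,::-1])
togo(.445,-.0095,.17)
E
```

```text
side white_bottle_mid 0.68 [ 0.589 -0.15   0.058]
side white_bottle_mid 0.45 [0.503 0.207 0.003]
side brown_bottle_mid 0.91 [ 0.447 -0.011  0.051]
side dropper_mid 0.84 [ 0.578 -0.071  0.055]
top white_bottle_mid 0.58 [ 0.443 -0.007  0.057]
top brown_bottle_mid 0.78 [ 0.445 -0.012  0.054]
top dropper_mid 0.63 [ 0.58  -0.073  0.047]
wrist white_bottle_mid 0.78 [ 0.592 -0.148  0.063]
wrist dropper_mid 0.93 [ 0.582 -0.067  0.055]
t 28.7 p [ 0.5876 -0.1504  0.166 ] rot [-1.7997e+02 -1.0000e-02  9.7180e+01] tool shift [ 0.1576 -0.1239 -0.0039]
```

Emit:
servo_tool([
  [[0,0,0],[0.018,-0.014,0],100],
  [[0,0,0],[0.03,-0.024,0],100],
  [[0,0,0],[0.03,-0.024,0],100],
  [[0,0,0],[0.03,-0.024,0],100],
  [[0,0,0],[0.028,-0.02,0],100],
  [[0,0,0],[0.016,-0.013,0],100],
  [[0,0,0],[0.006,-0.005,0],100],
  [[0,0,0],[0,0,0],100],
  [[0,0,0],[0,0,0],100],
])

```text
time: 29.6
ee_pos: [0.4456, -0.0096, 0.1663]
tcp_rot: [180.0, 0.0, 97.2]
wrist_force: [-0.3, -0.6, 0.2]
opening: 0.0852
grasp_force: 0.0
```

```bash
python3 - <<'E'
from h import *
for k in range(2): im,d,c,o=look("wrist",["brown_bottle_mid"])
cv2.imwrite("pics/w8.png",im[:,:,::-1])
togo(.445,-.01,.045)
E
```

```text
wrist brown_bottle_mid 0.59 [ 0.443 -0.008  0.056]
wrist brown_bottle_mid 0.8 [ 0.448 -0.008  0.057]
t 29.8 p [ 0.4454 -0.0097  0.166 ] rot [-179.97   -0.     97.13] tool shift [-0.0003 -0.0004  0.121 ]
```

View pics/w8.png

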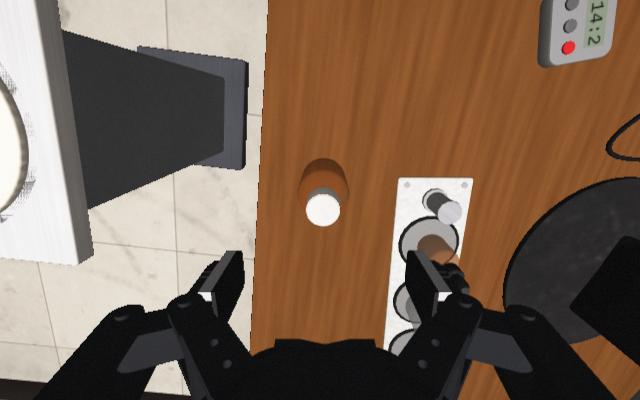

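The brown bottle at (323,195) is centred, so I go down and grasp it about 65 mm up.

Emit:
servo_tool([
  [[0,0,0],[0,0,0.02],100],
  [[0,0,0],[0,0,0.03],100],
  [[0,0,0],[0,0,0.03],100],
  [[0,0,0],[0,0,0.025],100],
  [[0,0,0],[0,0,0.012],100],
  [[0,0,0],[0,0,0.004],100],
  [[0,0,0],[0,0,0],0],
  [[0,0,0],[0,0,0],0],
  [[0,0,0],[0,0,0],0],
  [[0,0,0],[0,0,0],0],
  [[0,0,0],[0,0,0],0],
  [[0,0,0],[0,0,0],0],
], force=40)

```text
time: 31.0
ee_pos: [0.4456, -0.0092, 0.0465]
tcp_rot: [179.9, 0.0, 97.2]
wrist_force: [-1.8, 0.5, 6.2]
opening: 0.0472
grasp_force: 40.3
```

Emit:
servo_tool([
  [[0,0,0],[0,0,0],0],
  [[0,0,0],[0,0,0],0],
  [[0,0,0],[0,0,-0.005],0],
  [[0,0,0],[0,0,-0.015],0],
  [[0,0,0],[0,0,-0.02],0],
  [[0,0,0],[0,0,-0.025],0],
  [[0,0,0],[0,0,-0.025],0],
  [[0,0,0],[0,0,-0.025],0],
  [[0,0,0],[0,0,-0.015],0],
  [[0,0,0],[0,0,-0.005],0],
  [[0,0,0],[0,0,0],0],
])

```text
time: 32.1
ee_pos: [0.4452, -0.0092, 0.1807]
tcp_rot: [179.9, 0.0, 97.2]
wrist_force: [0.0, 0.2, -1.4]
opening: 0.0476
grasp_force: 41.1
```

```bash
python3 - <<'E'
from h import *
im,d,c,o=look("side",["brown_bottle_mid"])
im,d,c,o=look("wrist",["brown_bottle_mid"])
togo(.5972,-.229)
E
```

```text
side brown_bottle_mid 0.9 [ 0.445 -0.01   0.186]
wrist brown_bottle_mid 0.9 [ 0.448 -0.007  0.191]
t 32.3 p [ 0.4445 -0.0092  0.1792] rot [-1.7991e+02 -1.0000e-02  9.7180e+01] tool shift [-0.2372  0.124  -0.0003]
```

```bash
python3 - <<'E'
from h import *
p=np.array(get_obs()["ee_pos"])
for cam in("side","top"):
    im,d=camera(cam); c=calibration(cam); v,u=np.nonzero(d>0); Z=d[v,u]; K=c["camera_matrix"]
    P=np.c_[(u-K[0,2])/K[0,0]*Z,(v-K[1,2])/K[1,1]*Z,Z]; W=(P-c["t"])@c["R"]-p
    W=W[(np.hypot(W[:,0],W[:,1])<.16)]
    for h in np.arange(0,.4,.02):
        w=W[abs(W[:,2]-h)<.01]
        if len(w): print(cam,round(h,2),len(w),"x",w[:,0].min().round(3),w[:,0].max().round(3),"y",w[:,1].min().round(3),w[:,1].max().round(3))
E
```

```text
side 0.0 153 x -0.029 0.032 y -0.026 0.002
side 0.02 304 x -0.037 0.038 y -0.024 0.012
side 0.04 248 x -0.044 0.055 y -0.019 0.012
side 0.06 395 x -0.058 0.063 y -0.023 0.017
side 0.08 393 x -0.063 0.065 y -0.023 0.016
side 0.1 553 x -0.066 0.068 y -0.025 0.019
side 0.12 153 x -0.048 0.049 y -0.037 0.004
side 0.14 326 x -0.037 0.034 y -0.041 0.013
side 0.16 350 x -0.037 0.029 y -0.04 0.012
side 0.18 349 x -0.036 0.037 y -0.04 0.025
side 0.2 391 x -0.04 0.039 y -0.045 0.016
side 0.22 437 x -0.04 0.037 y -0.044 0.019
side 0.24 501 x -0.045 0.045 y -0.044 0.027
side 0.26 406 x -0.054 0.046 y -0.047 0.027
side 0.28 685 x -0.055 0.045 y -0.05 0.046
side 0.3 886 x -0.055 0.046 y -0.052 0.046
side 0.32 822 x -0.053 0.046 y -0.05 0.045
side 0.34 892 x -0.045 0.046 y -0.047 0.04
side 0.36 786 x -0.045 0.046 y -0.044 0.035
side 0.38 509 x -0.156 0.021 y -0.053 -0.02
```

The gripper and wrist reach at most 52 mm towards the flask and its neck is 71 mm away, so this clears. I carry the bottle to the third pad.

Emit:
servo_tool([
  [[0,0,0],[-0.008,0.004,0],0],
  [[0,0,0],[-0.018,0.009,0],0],
  [[0,0,0],[-0.025,0.013,0],0],
  [[0,0,0],[-0.028,0.015,0],0],
  [[0,0,0],[-0.028,0.015,0],0],
  [[0,0,0],[-0.028,0.015,0],0],
  [[0,0,0],[-0.028,0.015,0],0],
  [[0,0,0],[-0.026,0.014,0],0],
  [[0,0,0],[-0.022,0.011,0],0],
  [[0,0,0],[-0.016,0.008,0],0],
  [[0,0,0],[-0.008,0.004,0],0],
  [[0,0,0],[-0.002,0.001,0],0],
])

```text
time: 33.6
ee_pos: [0.5978, -0.2298, 0.1795]
tcp_rot: [-179.9, -0.0, 97.1]
wrist_force: [-0.6, 0.2, -1.4]
opening: 0.0475
grasp_force: 41.2
```

Emit:
servo_tool([
  [[0,0,0],[0,0,0],0],
  [[0,0,0],[0,0,0.01],0],
  [[0,0,0],[0,0,0.02],0],
  [[0,0,0],[0,0,0.025],0],
  [[0,0,0],[0,0,0.02],0],
  [[0,0,0],[0,0,0.01],0],
  [[0,0,0],[0,0,0],0],
])

```text
time: 34.3
ee_pos: [0.5966, -0.228, 0.0937]
tcp_rot: [-179.9, -0.1, 97.2]
wrist_force: [0.6, 0.7, -0.8]
opening: 0.0477
grasp_force: 41.2
```

```bash
python3 - <<'E'
from h import *
for cam in("side","top","wrist"): im,d,c,o=look(cam,ALL[:5])
togo(.5972,-.229,.0575)
E
```

```text
side dropper_mid 0.85 [ 0.575 -0.069  0.056]
side white_bottle_mid 0.58 [ 0.589 -0.152  0.058]
side brown_bottle_mid 0.67 [ 0.598 -0.228  0.098]
side flask_mid 0.9 [ 0.607 -0.309  0.12 ]
side pad_a 0.67 [ 0.598 -0.232  0.012]
side pad_a 0.6 [ 0.605 -0.308  0.01 ]
side pad_a 0.56 [ 0.592 -0.149  0.007]
top dropper_mid 0.63 [ 0.568 -0.012  0.008]
top dropper_mid 0.52 [ 0.579 -0.069  0.05 ]
top white_bottle_mid 0.49 [ 0.587 -0.151  0.053]
top pad_a 0.8 [ 0.576 -0.069  0.006]
top pad_a 0.74 [ 0.588 -0.154  0.01 ]
top pad_a 0.37 [ 0.597 -0.226  0.006]
wrist brown_bottle_mid 0.94 [ 0.602 -0.229  0.106]
wrist pad_a 0.97 [ 0.594 -0.225  0.009]
t 35.2 p [ 0.5976 -0.2288  0.0953] rot [-180.     -0.     97.18] tool shift [-0.0001 -0.0004  0.0378]
```

Emit:
servo_tool([
  [[0,0,0],[0,0,0.01],0],
  [[0,0,0],[0,0,0.012],0],
  [[0,0,0],[0,0,0.008],0],
  [[0,0,0],[0,0,0.004],0],
  [[0,0,0],[0,0,0.002],0],
  [[0,0,0],[0,0,0.002],0],
  [[0,0,0],[0,0,0.001],0],
  [[0,0,0],[0,0,0],0],
  [[0,0,0],[0,0,0],60],
  [[0,0,0],[0,0,0],66],
  [[0,0,0],[0,0,0],75],
  [[0,0,0],[0,0,0],85],
])

```text
time: 36.4
ee_pos: [0.5977, -0.2288, 0.0563]
tcp_rot: [180.0, 0.0, 97.2]
wrist_force: [-0.5, 0.4, 0.7]
opening: 0.0725
grasp_force: 0.0
```

Emit:
servo_tool([
  [[0,0,0],[0,0,0],90],
  [[0,0,0],[0,0,0],90],
  [[0,0,0],[0,0,-0.01],90],
  [[0,0,0],[0,0,-0.02],90],
  [[0,0,0],[0,0,-0.03],90],
  [[0,0,0],[0,0,-0.03],90],
  [[0,0,0],[0,0,-0.03],90],
  [[0,0,0],[0,0,-0.03],90],
  [[0,0,0],[0,0,-0.03],90],
  [[0,0,0],[0,-0.04,0],90],
  [[0,0,0],[0,-0.04,0],90],
  [[0,0,0],[0,-0.04,0],90],
])

```text
time: 37.6
ee_pos: [0.4775, -0.2438, 0.2369]
tcp_rot: [180.0, 0.0, 97.2]
wrist_force: [-0.2, -0.3, 1.9]
opening: 0.0769
grasp_force: 0.0
```

```bash
python3 - <<'E'
from h import *
for cam in("top","wrist","side"): im,d,c,o=look(cam,ALL)
cv2.imwrite("pics/s9.png",im[:,:,::-1]); print(get_obs()["qd"].round(2))
E
```

```text
top dropper_mid 0.5 [ 0.605 -0.308  0.007]
top dropper_mid 0.44 [ 0.583 -0.071  0.054]
top white_bottle_mid 0.56 [ 0.584 -0.15   0.057]
top brown_bottle_mid 0.54 [ 0.597 -0.225  0.065]
top flask_mid 0.53 [ 0.605 -0.307  0.117]
top pad_a 0.74 [ 0.595 -0.228  0.006]
top pad_a 0.73 [ 0.577 -0.072  0.006]
top pad_a 0.7 [ 0.588 -0.151  0.009]
top pad_a 0.54 [ 0.604 -0.308  0.006]
top post 0.65 [ 0.57  -0.015  0.009]
top post 0.61 [ 0.586 -0.149  0.058]
top post 0.33 [ 0.597 -0.228  0.066]
top wash_bottle 0.86 [ 0.495  0.21  -0.005]
wrist dropper_mid 0.77 [ 0.584 -0.07   0.056]
wrist white_bottle_mid 0.94 [ 0.591 -0.152  0.059]
wrist brown_bottle_mid 0.72 [ 0.597 -0.229  0.069]
wrist flask_mid 0.88 [ 0.608 -0.305  0.122]
wrist flask_mid 0.53 [ 0.59  -0.146  0.012]
wrist flask_mid 0.4 [ 0.578 -0.068  0.007]
wrist pad_a 0.87 [ 0.59  -0.148  0.013]
wrist pad_a 0.72 [ 0.599 -0.228  0.008]
wrist post 0.27 [ 0.592 -0.149  0.06 ]
side dropper_mid 0.56 [ 0.578 -0.069  0.054]
side dropper_mid 0.37 [ 0.598 -0.231  0.063]
side white_bottle_mid 0.79 [ 0.59  -0.149  0.059]
side brown_bottle_mid 0.96 [ 0.597 -0.23   0.062]
side pad_a 0.7 [ 0.576 -0.071  0.01 ]
side pad_a 0.66 [ 0.598 -0.23   0.007]
side pad_a 0.63 [ 0.59  -0.146  0.008]
side pad_a 0.46 [ 0.603 -0.304  0.009]
side post 0.59 [ 0.568 -0.017  0.013]
side post 0.42 [ 0.58  -0.071  0.055]
side post 0.3 [ 0.587 -0.148  0.006]
side post 0.29 [ 0.606 -0.307  0.119]
side wash_bottle 0.65 [0.501 0.2   0.003]
side wash_bottle 0.65 [ 0.605 -0.307  0.12 ]
[-0.05 -0.05 -0.05  0.07 -0.05  0.01]
```

View pics/s9.png

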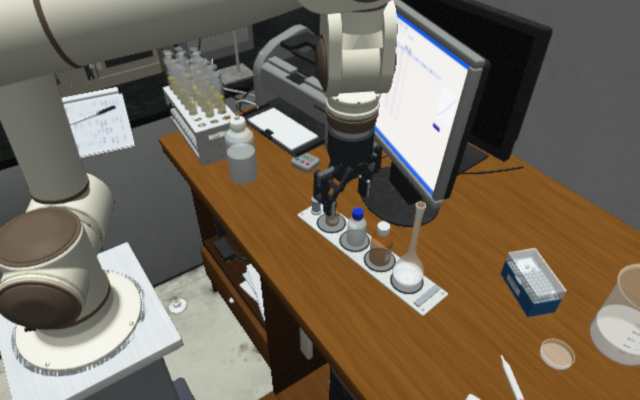

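All four stand upright on their pads: dropper (331,222), white (355,232), brown (380,252) and flask (407,270). The wash bottle has not moved, and every measured offset is within a few millimetres, so I hand in.

```bash
python3 -c "
from workcell import *
print(job_done())"
```

```text
the job is handed in; nothing more can be done
None
```

The dropper, white bottle, brown bottle and flask stand upright and released on the first to fourth pads from the post, each a few millimetres or less off centre by the cameras; the wash bottle is where it was, and the job was handed in (no verdict returned).

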